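Lock one slide case on top of another

TASK

Stack the shallow slide case on the deep one so that the two recesses in its underside drop fully down over the two lugs on the deep case's lid, and let go. The deep case's lid slides stiffly lengthwise and is seldom centred, so the lugs must be found. Leave the stack upright on the bench with the deep case about where it stands, and leave the timer, the culture flask and the tape roll undisturbed.

Things in the scene. Friction and masses are not known exactly. Their poses are not given: they have to be found in the camera images.
- upper_mid (a point): Centre of the shallow slide case, half-way up (22 mm over its underside). Closed grey plastic case with white lid, loose, about 0.3 kg, upright: 120 mm long (own x) x 58 mm wide (own y) x 44 mm high to its lid's flat top. Its lid is fixed and has two 7 mm high lugs of its own. Take it across the 58 mm width.
- upper_foot (a point): Centre of the shallow case's underside; axes as the case's. The underside is flat but for two rectangular recesses, 19 mm (x) x 37 mm (y), 9 mm deep, at x = +35 and -35 mm, y = 0. The same both ways round.
- lower_mid (a point): Centre of the deep slide case, 28 mm over its underside. Same plastic and outline as the shallow case, 120 mm (own x) x 58 mm (own y), but 56 mm high to its lid's flat top. Loose, about 0.9 kg, upright on the bench. White lid, 120 x 50 mm, between rails 1 mm lower; it slides along the case's x (4 N friction).
- lower_top (a point): Point of the deep case (not of the lid) over its middle, level with the lid's flat top. Lid starts up to 15 mm either way off this point along x, not reported (stops at 16). Lugs 14 (x) x 32 (y) x 7 mm high, 35 mm either side of the lid's middle. A locked case lies flat at this level, centred on the lid within 2.5 mm; one that missed is 7 mm higher.
- timer_1: Bystander: white lab timer, 66 x 66 x 18 mm, loose on the bench; origin at the centre of its underside.
- flask_1: Bystander: flat culture flask with screw cap, 70 x 132 x 33 mm, loose, lying on the bench; origin at the centre of its underside.
- tape_roll: Bystander: roll of tape, 68 mm across, 20 mm high, loose, lying flat on the bench; origin at the centre of its underside.
Not all that is in view belongs to the job. What is shaped like the part that bears lower_mid but brown is not meant.

How it is judged:
By the outcome, as a careful person would: the job done as asked, in the order asked, and still so for the second after the job is handed in, with the robot touching nothing.
It also fails if it takes over 45 s, if anything falls off the work surface, if the arm or the gripper's body presses on something with over 40 N, if the wrist force passes 120 N, or if a joint passes its speed limit or range.

ROBOT

A 6-joint arm with a two-finger parallel gripper is mounted at the origin on a cart in front of the work surface, level with it; the furniture and walls round the work are solid. World frame = base frame: x ahead of the robot, y to its left, z up, the work surface at z = 0. Lengths are in m, angles in rad, forces in N, time in s.
With the tool pointing down it reaches from about 0.35 to 0.775 m from the base axis. Payload 5.5 kg.
Tool frame: the origin (TCP) lies at the very end of the fingers, on their centre line; the grasp point (between the pads) lies env.pinch_z behind it (env.pinch_z is the distance from the TCP to the grasp point, in m); z points along the fingers, y is the line along which they close (so a half turn about z gives the same grasp; the last joint's range is limited). The gripper opens to 85 mm and grips with 20 to 120 N. Pads are 22 mm wide; open, the fingers measure 114 mm over their backs; the gripper's body (76 mm by 85 mm) begins 54 mm behind the grasp point. The pads swing forward as they close: fully open they stand 13 mm farther back than shut.
Start: joints at [-1.402, 0.313, 0.046, 1.304, 0, 1.431], TCP at [0.175, -0.548, 0.231] pointing down, gripper open.
Joint ranges: [-2.76, 2.76], [-0.86, 1.69], [-1.03, 1.26], [-2.2, 2.34], [-1.47, 1.5], [-3.14, 3.14]. Speed limits (rad/s): [2.57, 2.57, 3.14, 3.14, 3.14, 3.14].

INTERFACE

Orientations are given as a unit quaternion [w, x, y, z].
In Python, from workcell import env, eyes gives the robot as it stands.
- The arm moves only by the shell command python3 -m jog 'ROWS' [FORCE]. ROWS is JSON, one flat list of numbers, 7 for each row, row after row: the shift along the world's x, y, z as a fraction of full scale, then the turn, a rotation vector about the world's x, y, z as a fraction of full scale, then the opening, from -1 (shut) to 1 (fully open), so that 0 is half open. A call has 1 to 12 rows; each row is the pose to reach, as a shift and turn from the pose commanded when the call began, turning the shorter way round; what a row does not reach only later rows make up. Full scale, the value 1, is 20 cm for a shift and pi rad for a turn. A row lasts 1/12 s, in which the tool goes at most 41.7 mm and 7.16 degrees, less where a joint would pass 70% of its speed; a pose out of reach is approached as far as the arm can. A call with a number of a shift or a turn outside -1 to 1 is refused whole. A call with a gripper value outside its range is refused whole. The fingers move at their own pace and stop on an object; FORCE is the grip in N (left out, the last holds). Time passes only in rows, so rows that repeat a pose let the fingers close. It gives the time, the measured TCP pose, the force, the opening and the grip force at its end, in the units of the state.
- env.get_state(): the state, without advancing time (a new reading comes with each control period).
- eyes.read_camera(name): name is "scene" or "top" or "wrist"; returns (picture, depth): 400x640x3 uint8, red, green, blue; 400x640 float32, m along the optical axis (not along the pixel's ray), 0 where there is no reading.
- eyes.calibration(name): a dict with "fx", "fy", "cx", "cy" (pixels), "k1" (the pictures are not rectified: a ray, as slopes to the right and down, at radius r is drawn at 1 + k1 r^2 times it, then the intrinsics apply), "R" (3x3) and "t" (3): a world point X has camera coordinates R X + t; the wrist camera has in their place "tool_from_camera" (4x4, takes a point from camera to tool coordinates, whose origin is the TCP and whose axes are the flange's). Camera axes: x right, y down, z forward; pixel columns grow to the right and rows downward; lengths in m; the calibration is good to about 2 mm. A picture is of the moment at which its call begins: read the wrist's pose just before it. calibration takes no time and is no camera call.
- env.hand_in(): hands the job in; it is judged then, once.
The state is a dict: "clock": time; "joint_pos": joint angles; "qvel": joint speeds; "tau": joint torques, N m; "tcp_pos": TCP position; "orientation": TCP orientation; "wrist_force": force on the tool from outside, world axes, zero at the start; "ft_torque": the same for the moment, N m; "finger_gap": finger opening in m; "grip_force": force on a finger pad.
Only numpy, scipy, OpenCV 4.12 (cv2) and the standard library are available. Lean on these libraries where they do the work, as an engineer would, in place of code of your own. Each camera call takes 0.05 s, during which the arm holds its last target. There are 200 camera calls.

## Working session

There is one attempt and no reset: what is moved stays moved. The work goes in short steps, Python scripts to look and compute and a shell command to move; the robot and the scene stay as the last step left them, time stands still between calls to the robot, and variables do not carry over. Pictures are saved under pics/ and viewed, at most 10 in all, crops included, and the job is handed in when it is done.

```bash
mkdir -p pics; ls; cat > h.py <<'E'
import numpy as np, cv2
from workcell import env, eyes
from scipy.spatial.transform import Rotation as Ro
def grab(n):
    s=env.get_state(); p,d=eyes.read_camera(n); return s,p,d
def cam(n,s=None):
    c=eyes.calibration(n)
    if n=='wrist':
        T=np.array(c['tool_from_camera']); q=s['orientation']; R=Ro.from_quat([q[1],q[2],q[3],q[0]]).as_matrix()
        Rw=R@T[:3,:3]; o=R@T[:3,3]+np.array(s['tcp_pos'])
    else:
        Rw=np.array(c['R']).T; o=-Rw@np.array(c['t'])
    return c,Rw,o
def rays(n,uv,s=None):
    c,Rw,o=cam(n,s); uv=np.asarray(uv,float).reshape(-1,2)
    xd=np.c_[(uv[:,0]-c['cx'])/c['fx'],(uv[:,1]-c['cy'])/c['fy']]; x=xd.copy()
    for _ in range(20): x=xd/(1+c['k1']*(x**2).sum(1,keepdims=True))
    return o,np.c_[x,np.ones(len(x))]@Rw.T
def onplane(n,uv,z,s=None):
    o,r=rays(n,uv,s); return o+r*((z-o[2])/r[:,2])[:,None]
def cloud(n,d,s=None):
    v,u=np.mgrid[:400,:640]; o,r=rays(n,np.c_[u.ravel(),v.ravel()],s)
    P=o+r*d.reshape(-1,1); P[d.ravel()==0]=np.nan; return P.reshape(400,640,3)
E
python3 - <<'E'
from h import *
print(env.pinch_z, env.get_state())
for n in['scene','top']:
    s,p,d=grab(n); cv2.imwrite(f'pics/{n}0.png',p[...,::-1]); np.savez(f'{n}0.npz',p=p,d=d)
    c,Rw,o=cam(n); print(n,c['fx'],c['k1'],o,Rw[:,2])
E
```

```text
pics
0.0187 {'clock': 0.0, 'joint_pos': array([-1.40161368e+00,  3.14003807e-01,  4.49802759e-02,  1.30356677e+00,
        3.83316218e-06,  1.43120587e+00]), 'qvel': array([-0.0020649 ,  0.0012781 ,  0.00126143, -0.00011571, -0.00016498,
       -0.00074235]), 'tau': array([-1.43619955e-04, -4.80633116e+01,  2.98530400e+01,  1.95192610e-02,
       -1.99249271e-04,  1.64142602e-05]), 'tcp_pos': array([ 0.17464962, -0.54731404,  0.23040744]), 'orientation': array([-8.96918159e-04,  9.88105652e-01,  1.53773914e-01, -1.13550665e-05]), 'wrist_force': array([ 0.092411  , -0.17268567,  1.16389578]), 'ft_torque': array([-0.02743824,  0.00393865, -0.02830485]), 'grip_force': 0.0, 'finger_gap': 0.08527881512262378}
scene 517.9329026131809 -0.09092557799425358 [-0.11973032  0.93992388  0.99531323] [ 0.55603931 -0.46031637 -0.69204705]
top 417.89640952459655 -0.01712811432032348 [0.51940446 0.3096247  0.98497383] [ 0.096064   -0.00310107 -0.99537033]
```

View pics/top0.png

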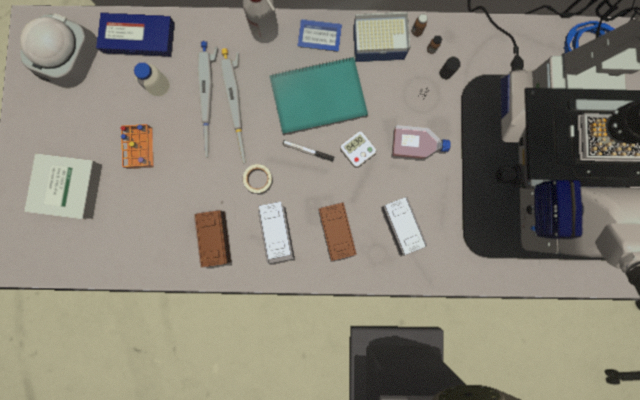

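View pics/scene0.png

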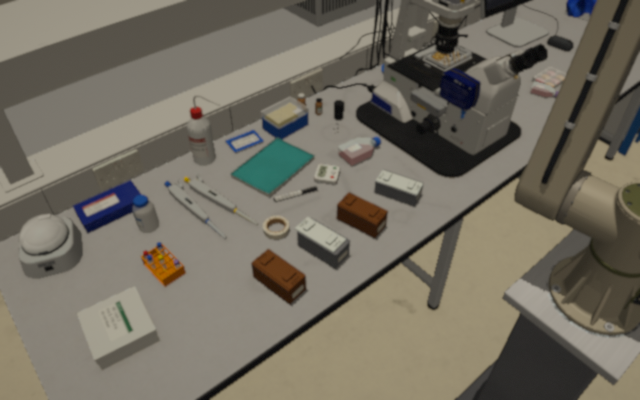

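The top view shows two white-lidded cases, at (275,232) and (405,226), and two brown decoys, at (212,239) and (338,232). The timer is at (358,150), the flask at (418,142) and the tape at (257,179). I'll measure heights to tell the deep case from the shallow one.

```bash
python3 - <<'E'
from h import *
f=np.load('top0.npz'); p,d=f['p'],f['d']; P=cloud('top',d)
for c in [(275,232),(405,226),(212,239),(338,232)]:
    u,v=c; W=np.zeros((400,640),bool); W[v-45:v+46,u-32:u+33]=1
    z=P[...,2]; m=W&(z>0.025)&(z<0.09)
    n,l,st,_=cv2.connectedComponentsWithStats(m.astype(np.uint8)); m=l==l[v,u]
    zt=np.median(z[m]); 
    t=m&(z>zt-0.006)
    q=P[t][:,:2].astype(np.float32); r=cv2.minAreaRect(q*1000)
    print(c,'ztop',zt,np.percentile(z[t],[5,50,95,99]),'rect',r)
a=p[180:280,180:440]; cv2.imwrite('pics/crop.png',cv2.resize(a,None,fx=3,fy=3,interpolation=cv2.INTER_CUBIC)[...,::-1])
E
```

```text
(275, 232) ztop 0.055196733933335296 [0.05163967 0.05526038 0.06261341 0.06418632] rect ((525.5015869140625, 407.8751220703125), (129.80178833007812, 58.18695068359375), 11.928411483764648)
(405, 226) ztop 0.04337782222525027 [0.04014275 0.04346    0.05063445 0.05271281] rect ((545.4449462890625, 116.12416076660156), (120.12870025634766, 59.04234313964844), 22.030006408691406)
(212, 239) ztop 0.05537393452525924 [0.05232035 0.05559024 0.06283089 0.06462999] rect ((508.8645935058594, 551.0440063476562), (120.3486557006836, 58.970436096191406), 9.857454299926758)
(338, 232) ztop 0.0555383299611395 [0.0525596  0.05555222 0.06255214 0.06433794] rect ((530.2564697265625, 269.23345947265625), (119.73384857177734, 57.95639419555664), 14.649617195129395)
```

View pics/crop.png

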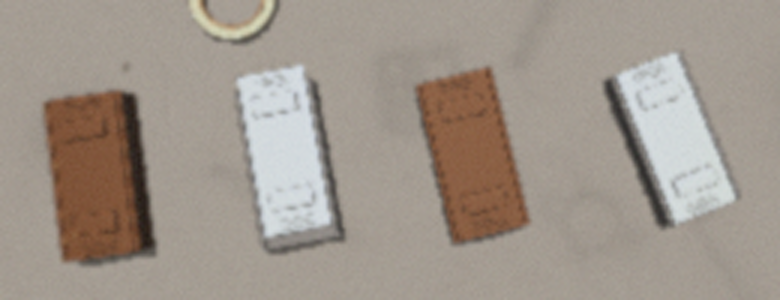

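Deep case: (275,232), with a white lid and top at 55 mm, fits lower_mid. Its union length of about 130 mm suggests the lid sits about 10 mm off towards +x. Shallow case: (405,226), white with top at 43.5 mm. The ones at (212,239) and (338,232) are brown, so not meant. I'll swing around the microscope, adding a half turn so the last joint stays in range.

```bash
python3 -m jog '[0.12,1,0.1,0,0,0.47,1, 0.12,1,0.1,0,0,0.47,1, 0.12,1,0.1,0,0,0.47,1, 0.12,1,0.1,0,0,0.47,1, 0.12,1,0.1,0,0,0.47,1, 0.12,1,0.1,0,0,0.47,1, 0.12,1,0.1,0,0,0.47,1, 0.12,1,0.1,0,0,0.47,1, 0.12,1,0.1,0,0,0.47,1, 0.12,1,0.1,0,0,0.47,1, 0.12,1,0.1,0,0,0.47,1, 0.12,1,0.1,0,0,0.47,1]'
```

```text
clock: 1.1
tcp_pos: [0.1987, -0.3475, 0.251]
orientation: [-0.0, 0.625, 0.781, 0.0]
wrist_force: [0.8, 0.7, 0.3]
finger_gap: 0.0852
grip_force: 0.0
```

```bash
python3 -m jog '[0.75,1,0,0,0,0.47,1, 0.75,1,0,0,0,0.47,1, 0.75,1,0,0,0,0.47,1, 0.75,1,0,0,0,0.47,1, 0.75,1,0,0,0,0.47,1, 0.75,1,0,0,0,0.47,1, 0.75,1,0,0,0,0.47,1, 0.75,1,0,0,0,0.47,1, 0.75,1,0,0,0,0.47,1, 0.75,1,0,0,0,0.47,1, 0.75,1,0,0,0,0.47,1, 0.75,1,0,0,0,0.47,1]'
python3 -m jog '[0.2,1,0,0,0,0.03,1, 0.2,1,0,0,0,0.03,1, 0.2,1,0,0,0,0.03,1, 0.2,1,0,0,0,0.03,1, 0.2,1,0,0,0,0.03,1, 0.2,1,0,0,0,0.03,1]'
python3 -m jog '[0.4,1,0,0,0,0,1, 0.4,1,0,0,0,0,1, 0.4,1,0,0,0,0,1, 0.4,1,0,0,0,0,1, 0.4,1,0,0,0,0,1, 0.4,1,0,0,0,0,1]'
python3 - <<'E'
from h import *
c=eyes.calibration('wrist'); print(np.round(c['tool_from_camera'],3),c['fx'])
E
```

```text
clock: 2.1
tcp_pos: [0.3486, -0.1475, 0.251]
orientation: [-0.0, -0.063, 0.998, 0.0]
wrist_force: [-0.1, -0.3, -0.4]
finger_gap: 0.0857
grip_force: 0.0
clock: 2.6
tcp_pos: [0.3888, 0.0578, 0.2512]
orientation: [0.0, -0.111, 0.994, 0.001]
wrist_force: [0.9, 0.1, -0.4]
finger_gap: 0.0857
grip_force: 0.0
clock: 3.1
tcp_pos: [0.4704, 0.2568, 0.25]
orientation: [0.0, -0.109, 0.994, 0.001]
wrist_force: [-0.5, -0.3, -0.7]
finger_gap: 0.0849
grip_force: 0.0
[[-0.    -0.948 -0.317  0.083]
 [ 1.     0.    -0.001  0.001]
 [ 0.001 -0.317  0.948 -0.142]
 [ 0.     0.     0.     1.   ]] 280.4448306494872
```

```bash
python3 -m jog '[0.2,0.75,0,0,0,0,1, 0.2,0.75,0,0,0,0,1, 0.2,0.75,0,0,0,0,1, 0.2,0.75,0,0,0,0,1, 0.2,0.75,0,0,0,0,1, 0.2,0.75,0,0,0,0,1]'
python3 - <<'E'
from h import *
s,p,d=grab('wrist'); np.savez('w1.npz',p=p,d=d); cv2.imwrite('pics/w1.png',p[...,::-1])
P=cloud('wrist',d,s); z=P[...,2]; print(s['tcp_pos'])
a=np.deg2rad(12); c0=np.array([.5255,.4079]); e=np.array([np.cos(a),np.sin(a)]); f=np.array([-e[1],e[0]])
X=(P[...,:2]-c0)@e; Y=(P[...,:2]-c0)@f
near=(abs(X)<.09)&(abs(Y)<.06)
m=near&(z>.045)&(z<.075); print('z',np.percentile(z[m],[5,25,50,75,95,99]))
def rect(m): return cv2.minAreaRect((P[m][:,:2]*1000).astype(np.float32)), m.sum()
zt=np.median(z[m])
print('top',rect(m))
l=m&(z>zt+.0045)
n,L,st,ce=cv2.connectedComponentsWithStats(l.astype(np.uint8))
for i in range(1,n):
    if st[i,4]>40: print('lug',rect(L==i),ce[i],np.median(z[L==i]))
E
```

```text
clock: 3.6
tcp_pos: [0.5085, 0.4026, 0.2496]
orientation: [-0.001, -0.108, 0.994, -0.001]
wrist_force: [-0.5, -1.1, -0.1]
finger_gap: 0.0853
grip_force: 0.0
[0.50851001 0.40262825 0.24960351]
z [0.05120893 0.05434766 0.0551396  0.05589158 0.06231167 0.06320917]
top (((523.3496704101562, 405.138427734375), (130.34661865234375, 58.22114562988281), 11.776579856872559), np.int64(4604))
lug (((493.453857421875, 398.675048828125), (13.96153450012207, 31.594284057617188), 9.440374374389648), np.int64(302)) [317.08609272 167.01986755] 0.062103226565268344
lug (((561.7103881835938, 413.5992431640625), (13.856202125549316, 30.647268295288086), 11.897148132324219), np.int64(267)) [316.917603   221.10861423] 0.06218903238250145
```

View pics/w1.png

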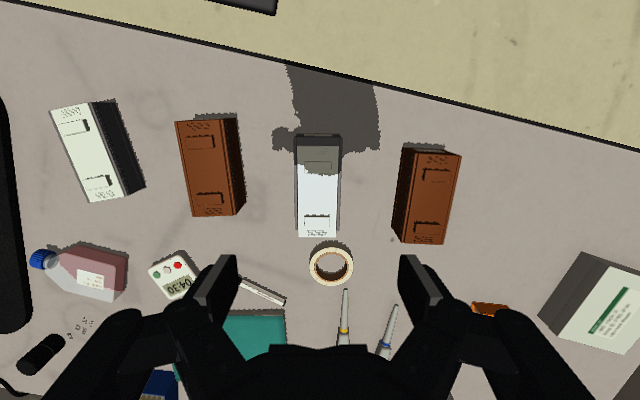

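The wrist view shows the deep case at (318,185) with lugs at (317,167) and (317,221), 70 mm apart as expected. The lid's middle is at about (527.6,406.1) mm with yaw 12.1°. Now I'll go over the shallow case.

```bash
python3 -m jog '[0,-0.95,0,0,0,0.053,1, 0,-0.95,0,0,0,0.053,1, 0,-0.95,0,0,0,0.053,1, 0,-0.95,0,0,0,0.053,1, 0,-0.95,0,0,0,0.053,1]'
python3 -m jog '[0.1,-0.5,0,0,0,0,1, 0.1,-0.5,0,0,0,0,1, 0.1,-0.5,0,0,0,0,1, 0.1,-0.5,0,0,0,0,1, 0.1,-0.5,0,0,0,0,1]'
cat > meas.py <<'E'
from h import *
def meas(c0,yaw,zt,name,R=None):
    s,p,d=grab('wrist'); cv2.imwrite(f'pics/{name}.png',p[...,::-1])
    P=cloud('wrist',d,s); z=P[...,2]
    a=np.deg2rad(yaw); e=np.array([np.cos(a),np.sin(a)]); f=np.array([-e[1],e[0]])
    D=P[...,:2]-np.array(c0); near=(abs(D@e)<.085)&(abs(D@f)<.045)
    m=near&(abs(z-zt)<.012); rect=lambda m: cv2.minAreaRect((P[m][:,:2]*1000).astype(np.float32))
    q=s['orientation']; print('tcp',s['tcp_pos'],'yaw',np.rad2deg(2*np.arctan2(q[2],q[1])))
    zm=np.median(z[m]); print('top',zm,rect(m))
    l=(m&(z>zm+.0045)).astype(np.uint8); n,L,st,ce=cv2.connectedComponentsWithStats(l); out=[]
    for i in range(1,n):
        if st[i,4]>60: r=rect(L==i); out.append(r[0]); print('lug',r,ce[i],np.median(z[L==i]))
    if len(out)==2:
        A,B=np.array(out); v=B-A; print('mid',(A+B)/2,'sep',np.hypot(*v),'yaw',np.rad2deg(np.arctan2(v[1],v[0])))
E
python3 -c "
from meas import *
meas((.545,.115),22,.044,'w2')"
```

```text
clock: 4.07
tcp_pos: [0.5073, 0.2069, 0.2519]
orientation: [-0.0, -0.187, 0.982, -0.001]
wrist_force: [0.7, 0.1, -0.4]
finger_gap: 0.0855
grip_force: 0.0
clock: 4.48
tcp_pos: [0.5279, 0.1097, 0.2518]
orientation: [0.0, -0.187, 0.982, 0.0]
wrist_force: [-1.1, 0.7, -0.3]
finger_gap: 0.0854
grip_force: 0.0
tcp [0.52793311 0.10971948 0.25184543] yaw 201.56757553897253
top 0.043197175480977484 ((543.3902587890625, 112.94302368164062), (120.44767761230469, 58.1165885925293), 22.103626251220703)
lug ((510.70819091796875, 99.2055435180664), (13.396437644958496, 31.006786346435547), 21.882959365844727) [314.69257951 160.95053004] 0.05015912714184706
lug ((575.4912719726562, 125.91957092285156), (13.346809387207031, 30.456520080566406), 22.032835006713867) [315.51464435 213.51464435] 0.049967467515666386
mid [543.09973145 112.56255722] sep 70.07486604426599 yaw 22.409349675479802
```

```bash
python3 -m jog '[0.076,0.016,-0.4,0,0,0.0035,1, 0.076,0.016,-0.8,0,0,0.0035,1, 0.076,0.016,-0.95,0,0,0.0035,1, 0.076,0.016,-0.95,0,0,0.0035,1, 0.076,0.016,-0.95,0,0,0.0035,1, 0.076,0.016,-0.95,0,0,0.0035,1]'
python3 -m jog '[0,0,-0.1,0,0,0,1, 0,0,-0.2,0,0,0,1, 0,0,-0.27,0,0,0,1, 0,0,-0.27,0,0,0,1, 0,0,-0.27,0,0,0,1]'
```

```text
clock: 5.03
tcp_pos: [0.5386, 0.1162, 0.0557]
orientation: [-0.005, -0.196, 0.981, 0.001]
wrist_force: [-1.0, -0.5, -0.5]
finger_gap: 0.0853
grip_force: 0.0
clock: 5.45
tcp_pos: [0.544, 0.116, 0.0085]
orientation: [0.0, -0.195, 0.981, 0.0]
wrist_force: [-0.1, -0.2, 0.4]
finger_gap: 0.0855
grip_force: 0.0
```

```bash
python3 -m jog '[0,-0.01,-0.01,0,0,0,0.5, 0,-0.01,-0.01,0,0,0,0.2, 0,-0.01,-0.01,0,0,0,-0.2, 0,-0.01,-0.01,0,0,0,-0.2, 0,-0.01,-0.01,0,0,0,-0.2, 0,-0.01,-0.01,0,0,0,-0.2, 0,-0.01,-0.01,0,0,0,-0.2, 0,-0.01,-0.01,0,0,0,-0.2, 0,-0.01,-0.01,0,0,0,-0.2, 0,-0.01,-0.01,0,0,0,-0.2]' 45
python3 -m jog '[0,0,0.1,0,0,0,-0.2, 0,0,0.3,0,0,0,-0.2, 0,0,0.5,0,0,0,-0.2, 0,0,0.7,0,0,0,-0.2, 0,0,0.85,0,0,0,-0.2, 0,0,0.85,0,0,0,-0.2, 0,0,0.85,0,0,0,-0.2]'
python3 -c "
from meas import *
meas((.545,.115),22,.21,'w3')"
```

```text
clock: 6.28
tcp_pos: [0.5452, 0.1135, 0.0071]
orientation: [0.001, -0.195, 0.981, -0.0]
wrist_force: [-1.1, 1.0, 5.6]
finger_gap: 0.0576
grip_force: 50.2
clock: 6.87
tcp_pos: [0.5453, 0.1134, 0.1775]
orientation: [0.002, -0.195, 0.981, -0.0]
wrist_force: [-0.3, 0.2, -3.6]
finger_gap: 0.0575
grip_force: 49.9
tcp [0.54527611 0.11340156 0.17751809] yaw 202.4582780159527
top 0.2136325781868197 ((530.721435546875, 109.45945739746094), (94.8470687866211, 87.90234375), 23.280073165893555)
lug ((511.14398193359375, 100.20164489746094), (14.965012550354004, 32.20875549316406), 22.3187198638916) [317.79431616 231.95452931] 0.2205257260408277
lug ((550.6433715820312, 83.88787078857422), (18.391332626342773, 7.117724418640137), 46.0184326171875) [245.04435484 294.37096774] 0.2190935367018243
lug ((528.0261840820312, 140.0333251953125), (8.807534217834473, 22.099950790405273), 83.76506042480469) [390.7148289  294.82889734] 0.2189765824201469
```

View pics/w3.png

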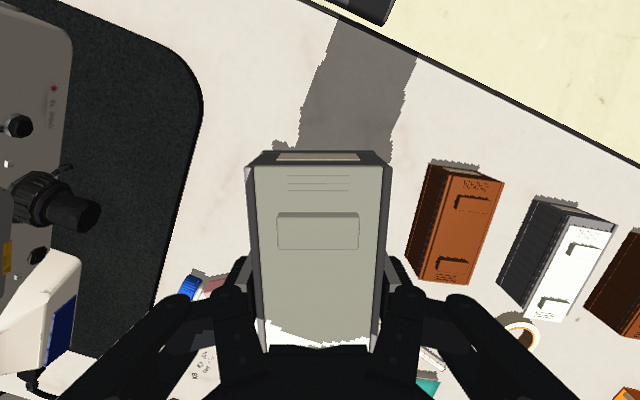

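Case is held square, its near lug at (318,232) px, and its centre is 1.6 mm towards the robot from the tool axis. The TCP target over the lid is about (529.5, 406.0) mm with yaw 192.1°.

```bash
python3 -m jog '[-0.08,0.15,0,0,0,-0.057,-0.2, -0.08,0.35,0,0,0,-0.057,-0.2, -0.08,0.55,0,0,0,-0.057,-0.2, -0.08,0.75,0,0,0,-0.057,-0.2, -0.08,0.9,0,0,0,-0.057,-0.2, -0.08,1,0,0,0,-0.057,-0.2]'
python3 -m jog '[0,0.15,0,0,0,0,-0.2, 0,0.3,0,0,0,0,-0.2, 0,0.4,0,0,0,0,-0.2, 0,0.46,0,0,0,0,-0.2, 0,0.463,-0.1,0,0,0,-0.2, 0,0.463,-0.25,0,0,0,-0.2, 0,0.463,-0.4,0,0,0,-0.2, 0,0.463,-0.48,0,0,0,-0.2, 0,0.463,-0.48,0,0,0,-0.2, 0,0.463,-0.48,0,0,0,-0.2]'
python3 - <<'E'
from h import *
for i in range(3):
    s,p,d=grab('wrist'); q=s['orientation']; print(s['tcp_pos'],np.rad2deg(2*np.arctan2(q[2],q[1])),s['wrist_force'])
E
```

```text
clock: 7.42
tcp_pos: [0.5259, 0.3159, 0.1721]
orientation: [-0.002, -0.108, 0.994, -0.0]
wrist_force: [0.3, -0.2, -2.7]
finger_gap: 0.0575
grip_force: 50.0
clock: 8.25
tcp_pos: [0.5264, 0.4045, 0.0769]
orientation: [-0.002, -0.106, 0.994, -0.001]
wrist_force: [0.5, 1.1, -3.1]
finger_gap: 0.0573
grip_force: 50.1
[0.52640566 0.40445487 0.07693031] 192.16879625492754 [ 0.50065753  1.11052098 -3.1076325 ]
[0.52763999 0.40522996 0.07879679] 192.17101351370962 [-0.69630058  0.48539047 -1.78507466]
[0.52847863 0.40580315 0.08006805] 192.17364438727384 [ 0.1786381   0.17739316 -2.5816309 ]
```

```bash
python3 -m jog '[0,0,0,0,0,0,-0.2, 0,0,0,0,0,0,-0.2, 0,0,-0.01,0,0,0,-0.2, 0,0,-0.02,0,0,0,-0.2, 0,0,-0.03,0,0,0,-0.2, 0,0,-0.04,0,0,0,-0.2, 0,0,-0.05,0,0,0,-0.2, 0,0,-0.05,0,0,0,-0.2, 0,0,-0.05,0,0,0,-0.2]'
python3 -m jog '[0,0,-0.01,0,0,0,-0.2, 0,0,-0.02,0,0,0,-0.2, 0,0,-0.02,0,0,0,-0.2]'
```

```text
clock: 9.15
tcp_pos: [0.5277, 0.4059, 0.0689]
orientation: [-0.0, -0.106, 0.994, -0.0]
wrist_force: [-0.4, 0.0, -3.6]
finger_gap: 0.0573
grip_force: 50.1
clock: 9.4
tcp_pos: [0.5277, 0.4058, 0.0648]
orientation: [-0.0, -0.106, 0.994, -0.0]
wrist_force: [0.3, -0.1, -3.0]
finger_gap: 0.0574
grip_force: 50.1
```

The TCP is already 5 mm below the missed level with no contact force, so the lugs have entered the recesses. I'll lower the rest.

```bash
python3 -m jog '[0.004,0,-0.004,0,0,0,-0.2, 0.004,0,-0.008,0,0,0,-0.2, 0.004,0,-0.01,0,0,0,-0.2, 0.004,0,-0.01,0,0,0,-0.2, 0.004,0,-0.01,0,0,0,-0.2]'
```

```text
clock: 9.82
tcp_pos: [0.5288, 0.406, 0.0634]
orientation: [0.0, -0.106, 0.994, 0.0]
wrist_force: [-0.8, 0.0, -4.0]
finger_gap: 0.0576
grip_force: 50.2
```

```bash
python3 -m jog '[0,0,-0.004,0,0,0,-0.2, 0,0,-0.006,0,0,0,-0.2, 0,0,-0.006,0,0,0,-0.2, 0,0,-0.006,0,0,0,-0.2]'
```

```text
clock: 10.15
tcp_pos: [0.5288, 0.406, 0.063]
orientation: [0.0, -0.106, 0.994, 0.0]
wrist_force: [-3.1, -1.7, 5.0]
finger_gap: 0.0572
grip_force: 50.9
```

Contact came at z = 63.0 mm, the seated height, with about 8 N. Next I'll release, retreat straight up and check.

```bash
python3 -m jog '[0,0,0.003,0,0,0,0.4, 0,0,0.003,0,0,0,0.7, 0,0,0.003,0,0,0,1, 0,0,0.003,0,0,0,1, 0,0,0.003,0,0,0,1, 0,0,0.003,0,0,0,1]'
python3 -m jog '[0,0,0.1,0,0,0,1, 0,0,0.2,0,0,0,1, 0,0,0.4,0,0,0,1, 0,0,0.6,0,0,0,1, 0,0,0.8,0,0,0,1, 0,0,1,0,0,0,1, 0,0,1,0,0,0,1, 0,0,1,0,0,0,1]'
python3 - <<'E'
from meas import *
meas((.528,.406),12,.1,'w4')
p,d=eyes.read_camera('scene'); a=p[130:310,200:450]; cv2.imwrite('pics/s2.png',cv2.resize(a,None,fx=3,fy=3)[...,::-1])
E
```

```text
clock: 10.65
tcp_pos: [0.5288, 0.406, 0.0625]
orientation: [-0.0, -0.106, 0.994, 0.0]
wrist_force: [0.1, 0.7, 0.4]
finger_gap: 0.0854
grip_force: 0.0
clock: 11.32
tcp_pos: [0.5302, 0.4069, 0.2664]
orientation: [0.003, -0.106, 0.994, 0.002]
wrist_force: [-0.4, -1.0, -0.6]
finger_gap: 0.0851
grip_force: 0.0
tcp [0.53024577 0.40689817 0.26643931] yaw 192.20461792570572
top 0.09916150785011987 ((527.4270629882812, 405.9224548339844), (120.76534271240234, 58.22498321533203), 12.20911693572998)
lug ((492.861328125, 398.1732177734375), (14.008795738220215, 31.341079711914062), 12.69266128540039) [316.45685279 149.87055838] 0.10605046005260285
lug ((561.00341796875, 412.9541931152344), (14.137020111083984, 31.404855728149414), 11.102208137512207) [316.55988024 210.47005988] 0.1060071788104325
mid [526.93237305 405.56370544] sep 69.72676416074752 yaw 12.238659370170948
```

View pics/s2.png

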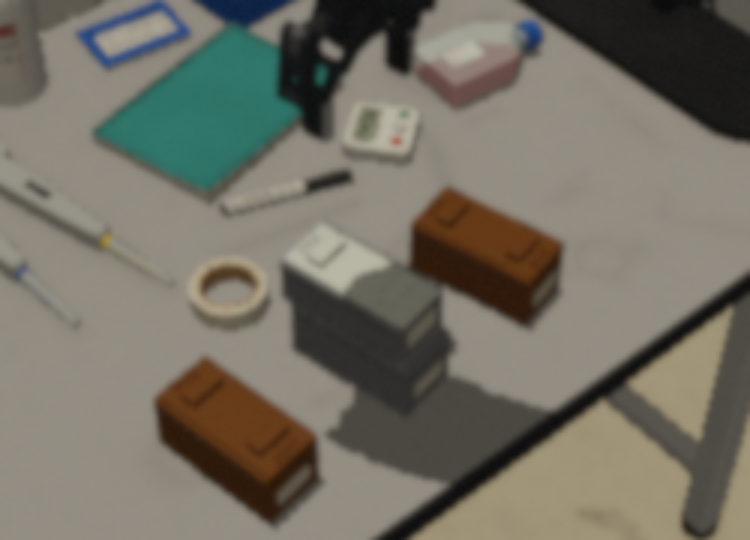

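The top is at 99 mm (100 expected; a miss would read 107) and flat, centred within about 1 mm of where the lid was measured. The scene crop shows the stack upright at (365,320), with the tape (228,290), timer (382,130) and flask (470,60) untouched.

```bash
python3 -c "
from workcell import env
print(env.hand_in())"
```

```text
the job is handed in; nothing more can be done
None
```

The shallow case is stacked on the deep case with both recesses seated over the lugs and the gripper clear, and the job is handed in at about 11.5 s with the timer, flask and tape roll untouched.

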